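# Clamp the blood-tube rack on the mixer

### The arm

A 6-joint arm with a two-finger parallel gripper is mounted at the origin on the work surface. World frame = base frame: x ahead of the robot, y to its left, z up, the work surface at z = 0. Lengths are in m, angles in rad, forces in N, time in s.
With the tool pointing down it reaches from about 0.375 to 0.9 m from the base axis. Payload 3.1 kg.
Tool frame: the origin (TCP) lies between the finger pads; the fingertips stand 14 mm ahead of it and the grasp point (between the pads) lies 5 mm behind it (robot.finger_overhang is the distance from the TCP to the fingertips, in m); z points along the fingers, y is the line along which they close (so a half turn about z gives the same grasp; the last joint's range is limited). The gripper opens to 87 mm and grips with 3 to 60 N. Pads are 19 mm wide; open, the fingers measure 117 mm over their backs; the gripper's body (75 mm by 190 mm) begins 51 mm behind the grasp point.
Start: joints at [1.02, 0.527, 1.433, -0, 1.181, -0.178], TCP at [0.227, 0.582, 0.237] pointing down, gripper open.
Joint ranges: [-3.08, 3.08], [-0.75, 2.2], [0.22, 2.44], [-1.43, 4.57], [0, 2.65], [-2.85, 2.85]. Speed limits (rad/s): [2.79, 2.79, 3.14, 3.14, 3.14, 3.14].

### API

Orientations are given as a unit quaternion [x, y, z, w].
In Python, from rig import monitor, cams, workorder, robot gives the robot as it stands.
- The arm moves only by the tool send_rows, never from a script. Its argument "moves" is one flat list of numbers, 7 for each row, row after row: the opening, from 0 (shut) to 1 (fully open), then the shift along the world's x, y, z in cm, then the turn, a rotation vector about the world's x, y, z in rad. A call has 1 to 5 rows; each row is the pose to reach, as a shift and turn from the pose commanded when the call began; what a row does not reach only later rows make up. A row lasts 1/12 s, in which the tool goes at most 41.7 mm and 7.16 degrees, less where a joint would pass 70% of its speed; a pose out of reach is approached as far as the arm can. A call with a gripper value outside its range is refused whole. The fingers move at their own pace and stop on an object; "grip_force" is the grip in N (left out, the last holds). Time passes only in rows, so rows that repeat a pose let the fingers close. It gives the time, the measured TCP pose, the force, the opening and the grip force at its end, in the units of the state.
- monitor.get_obs(): the state, without advancing time (a new reading comes with each control period).
- cams.camera(name): name is "side" or "top" or "wrist"; returns a dict with "pixels" (480x640x3 uint8, blue, green, red), "range_z" (480x640 float32, m along the optical axis (not along the pixel's ray), 0 where there is no reading), "fovy" (degrees; the focal length in pixels is half the picture's height over the tangent of half this angle, whatever the lens; pixels are square), "cx", "cy" (the principal point, pixels), "rvec" (rotation vector, rad) and "tvec" (3), from world to camera coordinates, as OpenCV has them; the wrist camera has in their place "hand_eye" (4x4, takes a point from camera to tool coordinates, whose origin is the TCP and whose axes are the flange's). Camera axes: x right, y down, z forward; pixel columns grow to the right and rows downward; lengths in m; the calibration is good to about 2 mm. A picture is of the moment at which its call begins: read the wrist's pose just before it.
- workorder.hand_in(): hands the job in; it is judged then, once.
The state is a dict: "time": time; "q": joint angles; "joint_velocities": joint speeds; "joint_torque": joint torques, N m; "position": TCP position; "tool_rot": TCP orientation; "ft_force": force on the tool from outside, world axes, zero at the start; "moment": the same for the moment, N m; "grip_width": finger opening in m; "grip_force": force on a finger pad.
Only numpy, scipy, OpenCV 4.12 (cv2) and the standard library are available. Lean on these libraries where they do the work, as an engineer would, in place of code of your own. Each camera call takes 0.05 s, during which the arm holds its last target. There are 200 camera calls.

### The job

With the fingertips, push the black tube rack along its track on the mixer until it is fully home against the blue end stop; then push the clamp's red lever over, away from the rack, past its dead point until it snaps into lock and the clamp's pad holds the rack down. Work the clamp only by its lever, not by its pressing arm; do not lift or tip the rack, and leave the jar, the tape roll and the red squeeze ball where they stand.

Things in the scene. Friction and masses are not known exactly. Their poses are not given: they have to be found in the camera images.
- mixer: Tube mixer (off), fixed: white housing, steel deck 220 (x) by 200 (y) mm, its top 50 mm above the table. Origin on the table; deck spans x -110..110, y -95..105 mm. Axes: x along the track to the blue end stop, y left, z up. Two rails 9 mm high, inner faces at y = 3 and 92 mm, guide the rack along x with 2 mm play a side. Clamp bracket 60 by 40 by 59 mm high at x = 20, y = -40 mm.
- stop_face (a point): Middle of the blue end stop's face that meets the rack, at x = 100, y = 47.5, z = 65 mm in the mixer's frame; the stop is 99 mm wide (y), 30 mm high, 10 mm thick.
- rack: Loose black tube rack on the deck between the rails, about 0.35 kg, 100 mm (x) by 85 mm (y), axes parallel to the mixer's, origin at the centre of its underside. A block 50 mm high, with a ledge 25 mm high over y -42.5..-14.5 mm for the clamp pad. Six capped tubes fixed in it stand at x = -12, 12, 36 mm, tops at 96 mm. Home: origin at mixer x = 50 mm; it starts 40 to 80 mm short.
- rack_rear (a point): Middle of the tall block's rear face (57 mm wide, 50 mm high), at x = -50, y = 14, z = 25 mm in the rack's frame. Pushed here in +x the rack slides with less than 7 N and does not tip; no tubes stand in the 30 mm of rack next to it.
- clamp_lever (a joint): Angle of the red lever, rad: 0 = open, upright; grows as it swings towards the mixer's -y (away from the rack) and down. Up to the dead point at 0.75 a spring resists (about 0.85 N m at first, less towards the dead point) and throws it back if let go; beyond 0.75 it snaps by itself to the locked stop at 1.15 and is held there.
- lever_pivot (a point): The lever's hinge axis, parallel to the mixer's x, at x = 20, y = -35, z = 100 mm in the mixer's frame.
- lever_tip (a point): Centre of the red ball (26 mm in diameter) at the lever's end, 146 mm from the pivot. From 66 to 144 mm from the pivot the lever is a round red grip 20 mm in diameter. Open, it stands straight up over the pivot; push it from its rack side towards the mixer's -y.
- clamp_arm: Steel pressing arm of the clamp, 30 mm wide (x), origin on the pivot, with a rubber pad 14 mm in diameter on a sprung stem 50 mm from the pivot. Lever open: it rises at 50 degrees towards the rack, highest point about 50 mm above the pivot. Lever locked: it is level and its pad presses the rack's ledge with about 5 N.
- jar: Glass jar with a steel lid, 70 mm in diameter, 100 mm high, on the table beside the mixer; origin at the centre of its underside. Not to be disturbed.
- tape_roll: White tape roll lying flat, outer diameter 64 mm, 25 mm high, on the table beside the mixer; origin at the centre of its underside. Not to be disturbed.
- squeeze_ball: Red rubber squeeze ball, 74 mm wide, 63 mm high, with a flat foot, on the table beside the mixer; origin at the centre of its underside. Not to be disturbed.
Things that resemble listed ones, but are neither listed nor needed, are in the scene too. Of the things shaped like the rack, the black one is meant.

How it is judged:
On the way, in this order (a step that is already met when the one before it is completed fails the run):
1. the rack is home against the end stop (within 4 mm) with the lever still open (x of rack in the frame of mixer above 0.046 m and value of joint clamp_lever below 0.3 rad), for 0.2 s.
2. the lever has snapped into lock and the pad presses on the rack (value of joint clamp_lever above 1.09 rad and contact force between clamp_arm and rack above 2 N), for 0.2 s.
At the end, for the whole second after the job is handed in: The lever is locked (above 1.09 rad), the rack rests level on the deck within 4 mm of the end stop, and the clamp pad presses on it with more than 2 N (all of step 2 and x of rack in the frame of mixer above 0.046 m and z of rack in the frame of mixer below 0.054 m and angle between rack's own z axis and vertical below 0.05 rad and linear speed of rack below 0.02 m/s); the robot touches nothing.
It fails at once if the lever is taken past its dead point while the rack is not home (value of joint clamp_lever above 0.75 rad and x of rack in the frame of mixer below 0.045 m).
It fails at once if the rack is lifted more than 12 mm off the deck (z of rack in the frame of mixer above 0.062 m).
It fails at once if the rack is tipped by more than 0.2 rad (angle between rack's own z axis and vertical above 0.2 rad).
It fails at once if the fingers press the clamp's pressing arm with more than 4 N (contact force between the fingers and clamp_arm above 4 N).
It fails at once if the jar, tape roll or squeeze ball is moved more than 20 mm (distance of any of jar, tape_roll, squeeze_ball from where it was at the start of the episode above 0.02 m).
It also fails if it takes over 51 s, if anything falls off the work surface, if the arm or the gripper's body presses on something with over 40 N, if the wrist force passes 120 N, or if a joint passes its speed limit or range.

## Working session

There is one attempt and no reset: what is moved stays moved. The work goes in short steps, Python scripts to look and compute and a tool call to move; the robot and the scene stay as the last step left them, time stands still between calls to the robot, and variables do not carry over. Pictures are saved under pics/ and viewed, at most 10 in all, crops included, and the job is handed in when it is done.

Besides the shell and the picture viewer there is one more tool, called after "Call:" in YAML: its name, and indented under it one key for each argument. send_rows: Moves the arm, as the interface text tells. Its arguments: {"type":"object","properties":{"moves":{"type":"array","items":{"type":"number"}},"grip_force":{"type":"number"}},"required":["moves"]}

```bash
mkdir -p pics
cat > h.py <<'E'
import numpy as np, cv2
from rig import monitor, cams, workorder, robot
from scipy.spatial.transform import Rotation as R
def cloud(c):
    f=240/np.tan(np.radians(c["fovy"])/2); z=c["range_z"]; v,u=np.mgrid[:480,:640]
    P=np.stack([(u-c["cx"])/f*z,(v-c["cy"])/f*z,z],-1)
    Rm=cv2.Rodrigues(np.array(c["rvec"],float))[0]
    return (P-np.array(c["tvec"]).ravel())@Rm
E
python3 - <<'E'
from h import *
for n in("top","side"):
    c=cams.camera(n); cv2.imwrite(f"pics/{n}.png",c["pixels"]); np.save(f"{n}.npy",cloud(c)); np.save(f"{n}_px.npy",c["pixels"])
    print(n,c["tvec"],c["rvec"],c["fovy"])
o=monitor.get_obs();print(o["time"],o["position"],o["tool_rot"])
E
```

```text
top [0.12837526 0.53669286 1.03561499] [ 2.19873254 -2.17054545  0.10730891] 49.20175421931497
side [-0.34337918  0.38120125  0.60185234] [ 2.24882    -0.69571923  0.30351128] 46.460169383213625
0.1 [0.22670159 0.58174442 0.235658  ] [ 1.84829097e-01  9.82770177e-01 -9.31446914e-04 -3.40375489e-04]
```

View pics/top.png

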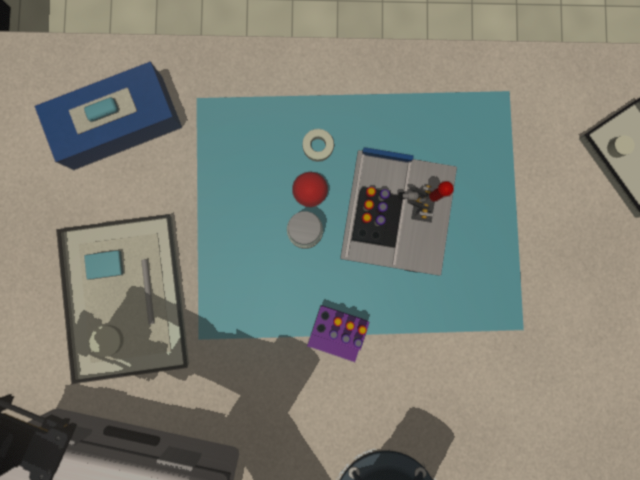

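View pics/side.png

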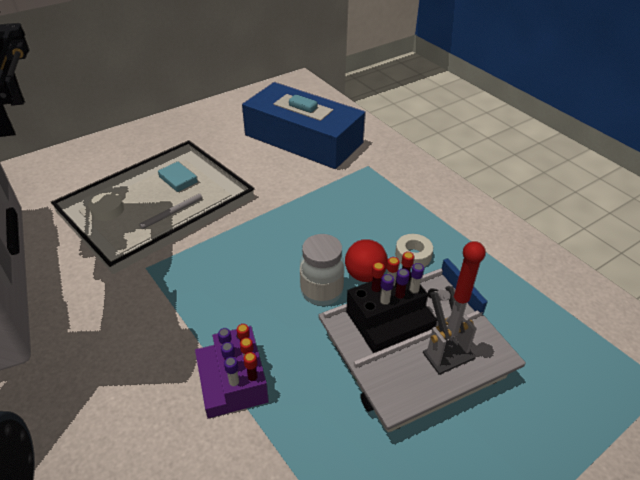

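The top view shows the mixer centred near (400,212). Its track runs up the image to the blue stop at (388,155), the black rack is at (377,217), and the red lever ball is at (446,188). The jar, ball and tape are to the left. The purple rack near (340,332) is the decoy.

Run:
```python
from h import *
P=np.load("top.npy"); px=np.load("top_px.npy").astype(int); v,u=np.mgrid[:480,:640]
reg=(u>330)&(u<470)&(v>140)&(v<285)
m=reg&(P[...,2]>.042)&(P[...,2]<.064)
m=cv2.morphologyEx(m.astype(np.uint8),cv2.MORPH_OPEN,np.ones((3,3)))>0
m|=0
print("deck z",np.median(P[m][:,2]))
(c,s,a)=cv2.minAreaRect((P[m][:,:2]*1000).astype(np.float32)); print(c,s,a)
b=px[...,0];g=px[...,1];r=px[...,2]
stop=reg&(b>r+40)&(b>g+25)&(P[...,2]>.065)
print("stop",stop.sum(),P[stop].mean(0),cv2.minAreaRect((P[stop][:,:2]*1000).astype(np.float32)))
# x axis: perpendicular to long side
cand=[np.radians(a+k*90) for k in range(4)]
yaw=min(cand,key=lambda t:abs(np.angle(np.exp(1j*(t))))); 
ex=np.array([np.cos(yaw),np.sin(yaw)]);ey=np.array([-ex[1],ex[0]])
o=np.array(c)/1000-ey*.005
print("yaw",yaw,"origin",o)
L=lambda Q:np.c_[(Q[:,:2]-o)@np.c_[ex,ey],Q[:,2]]
print("stop local",L(P[stop]).mean(0), np.percentile(L(P[stop]),[2,98],axis=0))
dark=reg&(px.sum(-1)<110)&(P[...,2]>.07)&(P[...,2]<.115)
q=L(P[dark]); q=q[q[:,1]>0]; print("rack top local",np.percentile(q,[2,50,98],axis=0))
red=reg&(r>120)&(g<50)&(b<60)&(P[...,2]>.15); q=L(P[red]);print("red",np.percentile(q,[2,50,98],axis=0)); print("top of red",q[q[:,2]>q[:,2].max()-.01].mean(0))
S=np.load("side.npy");sp=np.load("side_px.npy").astype(int)
red=(sp[...,2]>110)&(sp[...,1]<60)&(u>440)&(u<500)&(v>235)&(v<310);q=L(S[red]);print("side red",np.percentile(q,[2,50,98],axis=0));print(q[q[:,2]>q[:,2].max()-.02].mean(0))
T=L(S.reshape(-1,3));d=(sp.sum(-1)<90).ravel();k=d&(T[:,2]>.06)&(T[:,2]<.102)&(T[:,1]>0)&(T[:,1]<.11)&(abs(T[:,0])<.12);print("side rack",np.percentile(T[k],[2,50,98],axis=0))
for n,w in(("jar",(305,228)),("ball",(310,188)),("tape",(318,132)),("purple",(338,332))):
    p=P[w[1],w[0]];print(n,p,L(p[None]))
```

```text
Traceback (most recent call last):
numpy._core._exceptions._UFuncOutputCastingError: Cannot cast ufunc 'bitwise_or' output from dtype('int64') to dtype('bool') with casting rule 'same_kind'
```

```bash
cat > m.py <<'E'
from h import *
P=np.load("top.npy"); px=np.load("top_px.npy").astype(int); v,u=np.mgrid[:480,:640]
reg=(u>330)&(u<470)&(v>140)&(v<285)
m=reg&(P[...,2]>.042)&(P[...,2]<.064)
m=cv2.morphologyEx(m.astype(np.uint8),cv2.MORPH_OPEN,np.ones((3,3)))>0
print("deck z",np.median(P[m][:,2]))
(c,s,a)=cv2.minAreaRect((P[m][:,:2]*1000).astype(np.float32)); print(c,s,a)
b=px[...,0];g=px[...,1];r=px[...,2]
stop=reg&(b>r+40)&(b>g+25)&(P[...,2]>.065)
print("stop",stop.sum(),P[stop].mean(0),cv2.minAreaRect((P[stop][:,:2]*1000).astype(np.float32)))
cand=[np.radians(a+k*90) for k in range(4)]
yaw=min(cand,key=lambda t:abs(np.angle(np.exp(1j*(t))))); 
yaw=np.angle(np.exp(1j*yaw))
ex=np.array([np.cos(yaw),np.sin(yaw)]);ey=np.array([-ex[1],ex[0]])
o=np.array(c)/1000-ey*.005
print("yaw",yaw,"origin",o)
L=lambda Q:np.c_[(Q[:,:2]-o)@np.c_[ex,ey],Q[:,2]]
print("stop local",L(P[stop]).mean(0), np.percentile(L(P[stop]),[2,98],axis=0))
dark=reg&(px.sum(-1)<110)&(P[...,2]>.07)&(P[...,2]<.115)
q=L(P[dark]); q=q[q[:,1]>0]; print("rack top local",np.percentile(q,[2,50,98],axis=0))
red=reg&(r>120)&(g<50)&(b<60)&(P[...,2]>.15); q=L(P[red]);print("red",np.percentile(q,[2,50,98],axis=0)); print("top of red",q[q[:,2]>q[:,2].max()-.01].mean(0))
S=np.load("side.npy");sp=np.load("side_px.npy").astype(int)
red=(sp[...,2]>110)&(sp[...,1]<60)&(u>440)&(u<500)&(v>235)&(v<310);q=L(S[red]);print("side red",np.percentile(q,[2,50,98],axis=0));print(q[q[:,2]>q[:,2].max()-.02].mean(0))
T=L(S.reshape(-1,3));d=(sp.sum(-1)<90).ravel();k=d&(T[:,2]>.06)&(T[:,2]<.102)&(T[:,1]>0)&(T[:,1]<.11)&(abs(T[:,0])<.12);print("side rack",np.percentile(T[k],[2,50,98],axis=0))
for n,w in(("jar",(305,228)),("ball",(310,188)),("tape",(318,132)),("purple",(338,332))):
    p=P[w[1],w[0]];print(n,p,L(p[None]))
E
python3 m.py
```

```text
deck z 0.05133037882493118
(577.0277709960938, -18.0604248046875) (200.61849975585938, 220.9929962158203) 81.22106170654297
stop 216 [0.68528495 0.00820923 0.08561662] ((589.4508056640625, 86.75714111328125), (83.59220886230469, 302.18084716796875), 51.09565353393555)
yaw -0.15322137805023786 origin [ 0.57626466 -0.02300185]
stop local [0.10297955 0.04748438 0.08561662] [[0.09993419 0.00207016 0.07743773]
 [0.1086712  0.09338398 0.0843164 ]]
rack top local [[-0.0709865   0.00928759  0.07268683]
 [-0.0305051   0.02848244  0.07843772]
 [ 0.02181167  0.07880589  0.1048237 ]]
red [[ 0.00957111 -0.04261426  0.25396441]
 [ 0.0178732  -0.03415755  0.25773503]
 [ 0.02663023 -0.02546625  0.26223797]]
top of red [-0.15537979  0.15016636  1.0752676 ]
side red [[ 0.00460446 -0.04669668  0.24848877]
 [ 0.01153588 -0.03944927  0.25447343]
 [ 0.02160354 -0.02908403  0.25883976]]
[-0.34098203 -0.36736891  0.69304515]
side rack [[-0.07518084  0.00349705  0.06185604]
 [-0.04225716  0.03203478  0.07988053]
 [ 0.02078178  0.08399147  0.10093732]]
jar [0.53793145 0.16570646 0.09875563] [[-0.06668526  0.18064699  0.09875563]]
ball [0.61971858 0.15771361 0.06381568] [[0.01536358 0.18523034 0.06381568]]
tape [0.7424316  0.14331505 0.02475938] [[0.13883651 0.18972924 0.02475938]]
purple [0.34157571 0.09981347 0.05085427] [[-0.25068385  0.08555765  0.05085427]]
```

Run:
```python
from h import *
c=cams.camera("wrist");print(np.round(c["hand_eye"],3));
```

```text
[[ 0.001 -0.958 -0.287  0.079]
 [ 1.     0.001 -0.    -0.   ]
 [ 0.001 -0.287  0.958 -0.147]
 [ 0.     0.     0.     1.   ]]
```

Call:
send_rows:
  moves: [0, 4, -8.5, 0, 0, 0, -0.25, 0, 8, -17, 0, 0, 0, -0.5, 0, 11, -23, 0, 0, 0, -0.62, 0, 13, -27, 0, 0, 0, -0.7, 0, 13, -27, 0, 0, 0, -0.7]
  grip_force: 30

```text
time: 0.57
position: [0.3171, 0.3927, 0.2363]
tool_rot: [0.48, 0.877, -0.0, -0.0]
ft_force: [1.3, 0.4, 0.0]
grip_width: 0.0616
grip_force: 0.0
```

Call:
send_rows:
  moves: [0, 16.1, -33.9, 0, 0, 0, -0.724, 0, 16.1, -33.9, 0, 0, 0, -0.724, 0, 16.1, -33.9, 0, 0, 0, -0.724, 0, 16.1, -33.9, 0, 0, 0, -0.724, 0, 16.1, -33.9, 0, 0, 0, -0.724]

```text
time: 0.98
position: [0.4067, 0.2043, 0.2366]
tool_rot: [0.727, 0.687, 0.0, -0.0]
ft_force: [0.6, 0.7, 0.5]
grip_width: 0.0285
grip_force: 0.0
```

```bash
cat >> h.py <<'E'
o0=np.array([.5763,-.0230]);yaw=-.1532
ex=np.array([np.cos(yaw),np.sin(yaw)]);ey=np.array([-ex[1],ex[0]])
def W(x,y,z):return np.r_[o0+ex*x+ey*y,z]
def loc(p):p=np.asarray(p);return np.c_[(p[...,:2].reshape(-1,2)-o0)@np.c_[ex,ey],p[...,2].ravel()]
def to(x,y,z):
    s=monitor.get_obs();p=np.array(s["position"]);Rt=R.from_quat(s["tool_rot"])
    Rd=R.from_matrix(np.c_[np.r_[ey,0],np.r_[ex,0],[0,0,-1]])
    print("t",s["time"],"local",loc(p).round(4),"shift cm",(100*(W(x,y,z)-p)).round(2),"turn",(Rd*Rt.inv()).as_rotvec().round(3),"f",np.round(s["ft_force"],1))
E
python3 -c "
from h import *
to(-.109,.0615,.13)"
```

```text
t 0.9833 local [[-0.2023  0.1988  0.2366]] shift cm [  7.12 -14.99 -10.66] turn [-0.    -0.    -0.096] f [0.6 0.7 0.5]
```

Call:
send_rows:
  moves: [0, 3.5, -7.5, 0, 0, 0, -0.096, 0, 7.1, -15, 0, 0, 0, -0.096, 0, 7.1, -15, -4, 0, 0, -0.096, 0, 7.1, -15, -8, 0, 0, -0.096, 0, 7.1, -15, -8, 0, 0, -0.096]

```text
time: 1.4
position: [0.4792, 0.0537, 0.1561]
tool_rot: [0.758, 0.652, 0.001, 0.001]
ft_force: [0.4, -0.5, -0.6]
grip_width: 0.0019
grip_force: 0.0
```

Run:
```python
from h import *
to(-.109,.0615,.097)
s=monitor.get_obs();c=cams.camera("wrist");cv2.imwrite("pics/w1.png",c["pixels"])
to(-.109,.0615,.097)
f=240/np.tan(np.radians(c["fovy"])/2);z=c["range_z"];v,u=np.mgrid[:480,:640]
Pc=np.stack([(u-c["cx"])/f*z,(v-c["cy"])/f*z,z,np.ones_like(z)],-1)@np.array(c["hand_eye"]).T
Pw=R.from_quat(s["tool_rot"]).apply(Pc[...,:3].reshape(-1,3))+s["position"]
T=loc(Pw);k=(z.ravel()>0)&(T[:,2]>.092)&(T[:,2]<.106)&(abs(T[:,0])<.095)&(T[:,1]>.03)&(T[:,1]<.1)&(c["pixels"].sum(-1).ravel()<120)
print(k.sum(),np.percentile(T[k],[1,5,50,95,99],axis=0))
```

```text
t 1.4 local [[-0.1077  0.061   0.1561]] shift cm [-0.12  0.07 -5.91] turn [ 0.001  0.003 -0.004] f [ 0.4 -0.5 -0.6]
t 1.45 local [[-0.1087  0.0587  0.151 ]] shift cm [ 0.01  0.28 -5.4 ] turn [ 0.001 -0.005 -0.003] f [ 0.7 -1.1 -2.6]
8815 [[-0.07367269  0.04119646  0.09281202]
 [-0.07167169  0.04655916  0.09647386]
 [-0.0443222   0.07724195  0.09894708]
 [ 0.01289329  0.08982905  0.10037456]
 [ 0.02242222  0.09012471  0.10413455]]
```

View pics/w1.png

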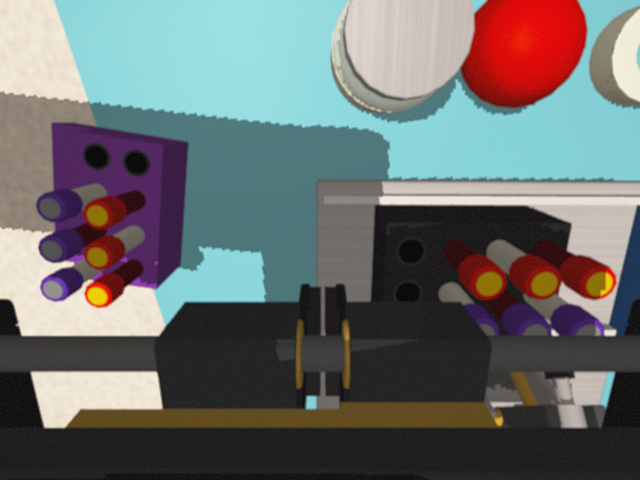

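The rack's rear top edge (pixel column ~377) is at mixer x ≈ -0.073, and the fingers are behind it with a clear gap. I'll descend and push.

Call:
send_rows:
  moves: [0, 0, 0.2, -2.7, 0, 0, 0, 0, 0, 0.2, -5.4, 0, 0, 0, 0, 1, 0, -5.4, 0, 0, 0, 0, 2, -0.15, -5.4, 0, 0, 0, 0, 2.5, -0.25, -5.4, 0, 0, 0]

```text
time: 1.87
position: [0.5055, 0.0536, 0.1038]
tool_rot: [0.757, 0.653, 0.001, 0.001]
ft_force: [-1.8, 0.6, 0.4]
grip_width: 0.0003
grip_force: 0.3
```

```bash
python3 -c "
from h import *
to(-.016,.0615,.098)"
```

```text
t 1.8667 local [[-0.0816  0.0649  0.1038]] shift cm [ 6.43 -1.33 -0.58] turn [ 0.     0.004 -0.006] f [-1.8  0.6  0.4]
```

Call:
send_rows:
  moves: [0, 0.8, -0.15, -0.5, 0, 0, 0, 0, 1.6, -0.3, -0.5, 0, 0, 0, 0, 2.4, -0.45, -0.5, 0, 0, 0, 0, 3.2, -0.6, -0.5, 0, 0, 0, 0, 4.0, -0.75, -0.5, 0, 0, 0]

```text
time: 2.28
position: [0.5427, 0.0464, 0.0982]
tool_rot: [0.757, 0.653, -0.0, -0.0]
ft_force: [-5.2, 2.0, 4.7]
grip_width: 0.0005
grip_force: 2.7
```

```bash
python3 -c "
from h import *
to(-.016,.0615,.098)"
```

```text
t 2.2833 local [[-0.0438  0.0634  0.0982]] shift cm [ 2.72 -0.62 -0.02] turn [-0.    -0.001 -0.006] f [-5.2  2.   4.7]
```

Call:
send_rows:
  moves: [0, 0.6, -0.12, 0, 0, 0, 0, 0, 1.2, -0.24, 0, 0, 0, 0, 0, 1.7, -0.35, 0, 0, 0, 0, 0, 2.1, -0.45, 0, 0, 0, 0, 0, 2.4, -0.5, 0, 0, 0, 0]

```text
time: 2.7
position: [0.5662, 0.0414, 0.0975]
tool_rot: [0.757, 0.653, -0.0, -0.001]
ft_force: [-5.3, 1.5, 4.3]
grip_width: 0.0001
grip_force: 2.7
```

Call:
send_rows:
  moves: [0, 0.2, -0.03, 0, 0, 0, 0, 0, 0.3, -0.05, 0, 0, 0, 0, 0, 0.4, -0.06, 0, 0, 0, 0, 0, 0.4, -0.06, 0, 0, 0, 0]

```text
time: 3.03
position: [0.5704, 0.0408, 0.0975]
tool_rot: [0.757, 0.653, -0.0, -0.0]
ft_force: [-4.7, 0.7, 2.3]
grip_width: 0.0007
grip_force: 2.4
```

```bash
python3 -c "
from h import *
to(-.016,.0615,.098)"
```

```text
t 3.0333 local [[-0.0156  0.0621  0.0975]] shift cm [-0.05 -0.05  0.05] turn [-0.    -0.001 -0.006] f [-4.7  0.7  2.3]
```

Call:
send_rows:
  moves: [0, 0.2, -0.03, 0, 0, 0, 0, 0, 0.4, -0.06, 0, 0, 0, 0, 0, 0.4, -0.06, 0, 0, 0, 0]

```text
time: 3.28
position: [0.575, 0.04, 0.0974]
tool_rot: [0.757, 0.653, 0.0, 0.0]
ft_force: [-4.6, 1.2, 2.1]
grip_width: 0.0002
grip_force: 1.6
```

Call:
send_rows:
  moves: [0, 0.2, -0.03, 0, 0, 0, 0, 0, 0.4, -0.06, 0, 0, 0, 0, 0, 0.4, -0.06, 0, 0, 0, 0]

```text
time: 3.53
position: [0.5751, 0.04, 0.0973]
tool_rot: [0.757, 0.653, -0.003, -0.003]
ft_force: [-9.9, 2.1, 6.4]
grip_width: 0.0004
grip_force: 4.8
```

Run:
```python
from h import *
to(-.016,.0615,.098)
c=cams.camera("side");cv2.imwrite("pics/s2.png",cv2.resize(c["pixels"][200:440,290:570],None,fx=2.4,fy=2.4)); 
T=loc(cloud(c));k=(T[:,2]>.07)&(T[:,2]<.102)&(T[:,1]>.035)&(T[:,1]<.09)&(abs(T[:,0])<.11)&(c["pixels"].sum(-1).ravel()<90)
print(np.percentile(T[k],[2,50,98],axis=0))
```

```text
t 3.5333 local [[-0.0108  0.0621  0.0973]] shift cm [-0.52  0.02  0.07] turn [-0.001 -0.008 -0.006] f [-9.9  2.1  6.4]
[[-0.021747    0.03561932  0.07335235]
 [ 0.01360942  0.04959648  0.09881963]
 [ 0.07601928  0.06963946  0.10141872]]
```

View pics/s2.png

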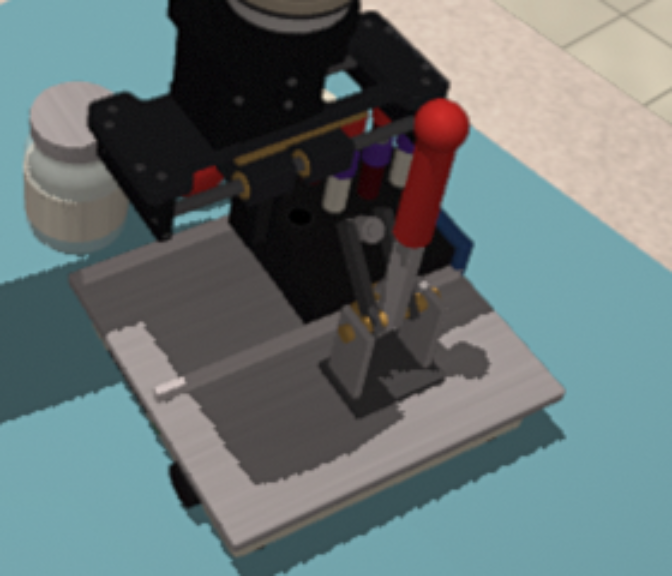

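The rack stopped moving with the force up to 10 N. The picture shows it right at the blue stop (455,245), lever still upright. I'll back off and rise.

Call:
send_rows:
  moves: [0, -1, 0.15, 0, 0, 0, 0, 0, -2.4, 0.4, 0, 0, 0, 0, 0, -2.4, 0.4, 4, 0, 0, 0, 0, -2.4, 0.4, 8, 0, 0, 0, 0, -2.4, 0.4, 12.4, 0, 0, 0]

```text
time: 4.0
position: [0.5561, 0.0427, 0.2202]
tool_rot: [0.757, 0.653, 0.001, 0.001]
ft_force: [0.6, -1.0, 0.2]
grip_width: 0.0002
grip_force: 0.0
```

Run:
```python
from h import *
c=cams.camera("top");cv2.imwrite("pics/t2.png",cv2.resize(c["pixels"][130:300,290:490],None,fx=3.5,fy=3.5)) 
T=loc(cloud(c));k=(T[:,2]>.07)&(T[:,2]<.102)&(T[:,1]>.035)&(T[:,1]<.09)&(abs(T[:,0])<.11)&(c["pixels"].sum(-1).ravel()<110)
print(np.percentile(T[k],[2,50,98],axis=0))
to(.02,.01,.219)
```

```text
Traceback (most recent call last):
IndexError: index -1 is out of bounds for axis 0 with size 0
```

View pics/t2.png

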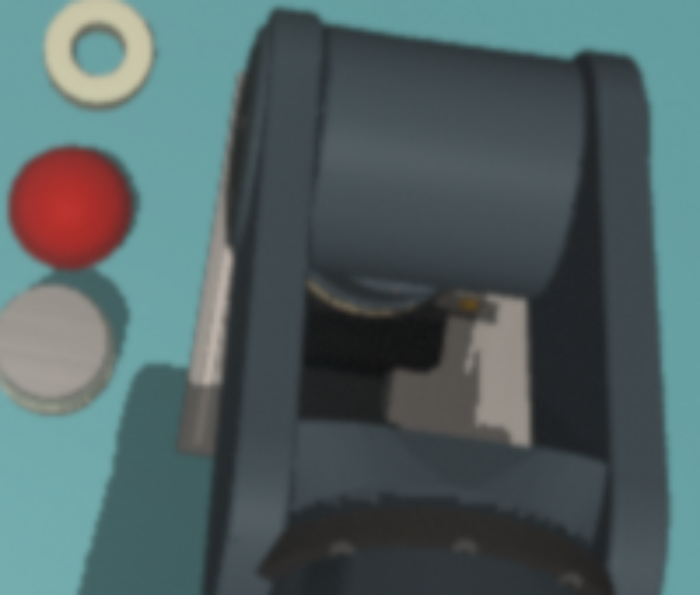

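The arm hides the rack from above, but the jar, ball and tape look undisturbed. I'll measure the rack's rear and front edges with the wrist camera.

Run:
```python
from h import *
cams.camera("top")
s=monitor.get_obs();c=cams.camera("wrist");cv2.imwrite("pics/w2.png",c["pixels"])
f=240/np.tan(np.radians(c["fovy"])/2);z=c["range_z"];v,u=np.mgrid[:480,:640]
Pc=np.stack([(u-c["cx"])/f*z,(v-c["cy"])/f*z,z,np.ones_like(z)],-1)@np.array(c["hand_eye"]).T
T=loc(R.from_quat(s["tool_rot"]).apply(Pc[...,:3].reshape(-1,3))+s["position"])
k=(z.ravel()>0)&(T[:,2]>.092)&(T[:,2]<.106)&(abs(T[:,0])<.12)&(T[:,1]>.03)&(T[:,1]<.1)&(c["pixels"].sum(-1).ravel()<120)
print(k.sum(),np.percentile(T[k],[1,5,50,95,99],axis=0))
b,g,r=c["pixels"].reshape(-1,3).astype(int).T
k=(b>r+40)&(b>g+25)&(T[:,2]>.065)&(T[:,2]<.09)&(T[:,0]>.08)&(T[:,0]<.13); print(k.sum(),np.percentile(T[k],[2,50,98],axis=0))
to(.02,.01,.219)
```

```text
5403 [[-0.00187498  0.03206046  0.09305556]
 [ 0.00017627  0.03509699  0.09729874]
 [ 0.02640033  0.06654541  0.09897358]
 [ 0.08927601  0.0876725   0.10054119]
 [ 0.09531073  0.08804211  0.10420808]]
507 [[0.09750019 0.00047286 0.06632639]
 [0.10092506 0.08685436 0.07854401]
 [0.10673783 0.09665454 0.08041818]]
t 4.15 local [[-0.0266  0.0621  0.2237]] shift cm [ 3.81 -5.86 -0.47] turn [ 0.002  0.015 -0.006] f [-0.  -0.4 -0.8]
```

View pics/w2.png

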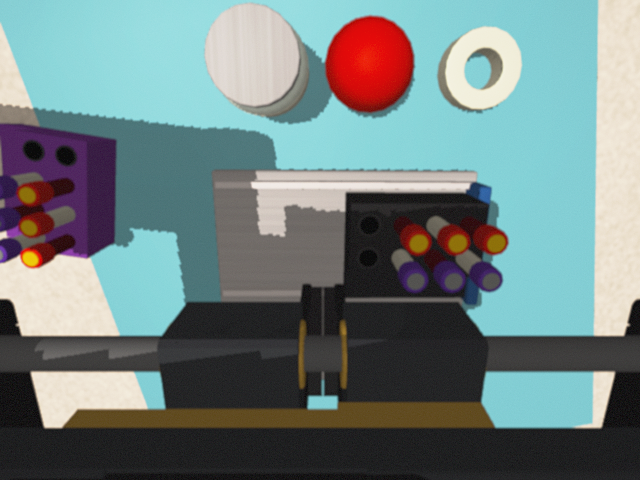

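The rack's front edge meets the stop and its rear is at x ≈ 0, so it is home. Next, the lever.

Call:
send_rows:
  moves: [0, 2, -3, 0, 0, 0, 0, 0, 3.8, -5.9, 0, 0, 0, 0, 0, 3.8, -5.9, 0, 0, 0, 0]

```text
time: 4.4
position: [0.5976, -0.0211, 0.2188]
tool_rot: [0.758, 0.652, 0.001, 0.004]
ft_force: [-0.1, -0.0, 0.4]
grip_width: 0.0005
grip_force: 0.0
```

```bash
python3 -c "
from h import *
for y,z in((-.0155,.219),(-.036,.219),(-.0575,.215),(-.078,.206),(-.0935,.196),(-.104,.186),(-.112,.177)): to(.02,y,z)"
```

```text
t 4.4 local [[0.0207 0.0051 0.2188]] shift cm [-0.39 -2.02  0.02] turn [ 0.005  0.008 -0.003] f [-0.1 -0.   0.4]
t 4.4 local [[0.0207 0.0051 0.2188]] shift cm [-0.7  -4.05  0.02] turn [ 0.005  0.008 -0.003] f [-0.1 -0.   0.4]
t 4.4 local [[0.0207 0.0051 0.2188]] shift cm [-1.03 -6.17 -0.38] turn [ 0.005  0.008 -0.003] f [-0.1 -0.   0.4]
t 4.4 local [[0.0207 0.0051 0.2188]] shift cm [-1.34 -8.2  -1.28] turn [ 0.005  0.008 -0.003] f [-0.1 -0.   0.4]
t 4.4 local [[0.0207 0.0051 0.2188]] shift cm [-1.58 -9.73 -2.28] turn [ 0.005  0.008 -0.003] f [-0.1 -0.   0.4]
t 4.4 local [[0.0207 0.0051 0.2188]] shift cm [ -1.74 -10.77  -3.28] turn [ 0.005  0.008 -0.003] f [-0.1 -0.   0.4]
t 4.4 local [[0.0207 0.0051 0.2188]] shift cm [ -1.86 -11.56  -4.18] turn [ 0.005  0.008 -0.003] f [-0.1 -0.   0.4]
```

Call:
send_rows:
  moves: [0, -0.2, -1, 0, 0, 0, 0, 0, -0.35, -2, 0, 0, 0, 0, 0, -0.45, -2.8, 0, 0, 0, 0, 0, -0.6, -3.5, 0, 0, 0, 0, 0, -0.7, -4.2, 0, 0, 0, 0]

```text
time: 4.82
position: [0.5851, -0.0554, 0.2185]
tool_rot: [0.757, 0.653, 0.002, -0.002]
ft_force: [2.3, 7.3, -4.1]
grip_width: 0.0003
grip_force: 3.6
```

```bash
python3 -c "
from h import *
for y,z in((-.0575,.215),(-.078,.206),(-.0935,.196),(-.104,.186),(-.112,.177)): to(.02,y,z)"
```

```text
t 4.8167 local [[ 0.0137 -0.0307  0.2185]] shift cm [ 0.22 -2.75 -0.35] turn [-0.005  0.001 -0.006] f [ 2.3  7.3 -4.1]
t 4.8167 local [[ 0.0137 -0.0307  0.2185]] shift cm [-0.1  -4.77 -1.25] turn [-0.005  0.001 -0.006] f [ 2.3  7.3 -4.1]
t 4.8167 local [[ 0.0137 -0.0307  0.2185]] shift cm [-0.33 -6.31 -2.25] turn [-0.005  0.001 -0.006] f [ 2.3  7.3 -4.1]
t 4.8167 local [[ 0.0137 -0.0307  0.2185]] shift cm [-0.49 -7.34 -3.25] turn [-0.005  0.001 -0.006] f [ 2.3  7.3 -4.1]
t 4.8167 local [[ 0.0137 -0.0307  0.2185]] shift cm [-0.61 -8.13 -4.15] turn [-0.005  0.001 -0.006] f [ 2.3  7.3 -4.1]
```

Call:
send_rows:
  moves: [0, 0.3, -1, 0, 0, 0, 0, 0, 0.4, -1.8, -0.2, 0, 0, 0, 0, 0.3, -2.8, -0.4, 0, 0, 0, 0, 0.2, -3.8, -0.8, 0, 0, 0, 0, 0, -4.8, -1.3, 0, 0, 0]

```text
time: 5.23
position: [0.5835, -0.1041, 0.2054]
tool_rot: [0.757, 0.654, -0.0, -0.002]
ft_force: [-0.3, 2.4, -0.9]
grip_width: 0.0003
grip_force: 1.1
```

```bash
python3 -c "
from h import *
for y,z in((-.0935,.196),(-.104,.186),(-.112,.177)): to(.02,y,z)"
```

```text
t 5.2333 local [[ 0.0195 -0.0791  0.2054]] shift cm [-0.17 -1.43 -0.94] turn [-0.003 -0.003 -0.007] f [-0.3  2.4 -0.9]
t 5.2333 local [[ 0.0195 -0.0791  0.2054]] shift cm [-0.33 -2.47 -1.94] turn [-0.003 -0.003 -0.007] f [-0.3  2.4 -0.9]
t 5.2333 local [[ 0.0195 -0.0791  0.2054]] shift cm [-0.45 -3.26 -2.84] turn [-0.003 -0.003 -0.007] f [-0.3  2.4 -0.9]
```

Call:
send_rows:
  moves: [0, -0.1, -0.8, -0.5, 0, 0, 0, 0, -0.2, -1.6, -1.0, 0, 0, 0, 0, -0.3, -2.3, -1.7, 0, 0, 0, 0, -0.4, -2.8, -2.3, 0, 0, 0, 0, -0.4, -2.8, -2.3, 0, 0, 0]

```text
time: 5.65
position: [0.5807, -0.1349, 0.1817]
tool_rot: [0.758, 0.653, -0.001, -0.001]
ft_force: [-0.5, -0.7, -0.6]
grip_width: 0.0004
grip_force: 0.0
```

Run:
```python
from h import *
to(.02,-.112,.177)
c=cams.camera("side");cv2.imwrite("pics/s3.png",cv2.resize(c["pixels"][200:440,290:570],None,fx=2.4,fy=2.4))
```

```text
t 5.65 local [[ 0.0214 -0.1099  0.1817]] shift cm [-0.17 -0.18 -0.47] turn [-0.    -0.002 -0.005] f [-0.5 -0.7 -0.6]
```

View pics/s3.png

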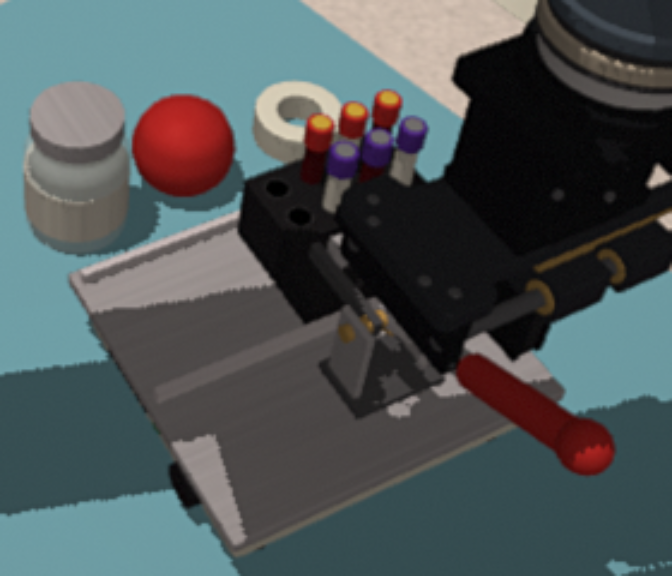

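The lever has snapped over: its ball is at (585,445), the pressing arm is level on the ledge at (335,275), and there is no force on the tool. I'll retreat straight up and confirm.

Call:
send_rows:
  moves: [0, 0, 0, 4, 0, 0, 0, 0, 0, 0, 8, 0, 0, 0, 0, 0, 0, 12, 0, 0, 0, 0, 0, 0, 14, 0, 0, 0, 0, 0, 0, 14, 0, 0, 0]

```text
time: 6.12
position: [0.5847, -0.1344, 0.3301]
tool_rot: [0.757, 0.654, 0.003, 0.006]
ft_force: [0.4, -0.4, 0.9]
grip_width: 0.0005
grip_force: 0.0
```

Run:
```python
from h import *
to(.02,-.112,.177)
c=cams.camera("side");cv2.imwrite("pics/s4.png",cv2.resize(c["pixels"][200:440,290:570],None,fx=2.4,fy=2.4))
T=loc(cloud(c));px=c["pixels"].reshape(-1,3).astype(int)
k=(px[:,2]>70)&(px[:,1]<40)&(px[:,0]<50)&(T[:,1]<-.09)&(T[:,1]>-.22)&(T[:,2]>.11)&(abs(T[:,0]-.02)<.03)
a=T[k];d=np.polyfit(a[:,1],a[:,2],1);print(k.sum(),"lever angle",np.pi/2-abs(np.arctan(d[0])), np.percentile(a,[2,98],axis=0))
```

```text
t 6.1167 local [[ 0.0253 -0.1088  0.3301]] shift cm [ -0.57  -0.23 -15.31] turn [ 0.005  0.013 -0.007] f [ 0.4 -0.4  0.9]
885 lever angle 1.1885107276903386 [[ 0.00470368 -0.18097644  0.13344017]
 [ 0.02133451 -0.09807689  0.17195651]]
```

View pics/s4.png

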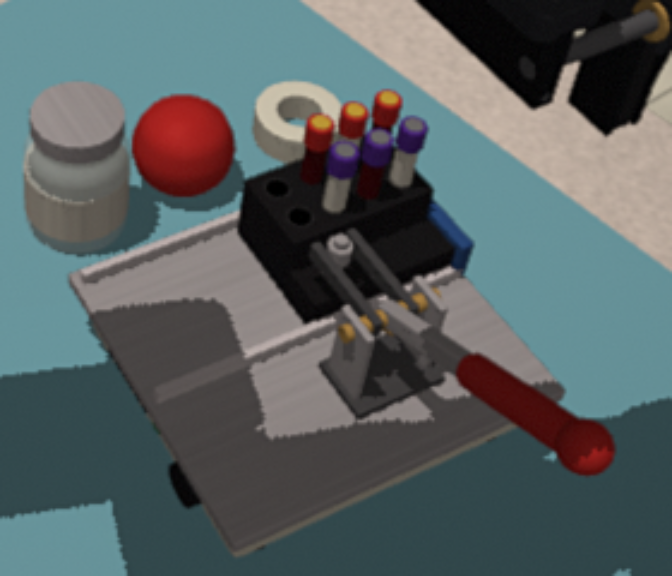

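The lever is locked (about 1.15 rad), the pad at (340,245) is on the ledge, the rack is against the blue stop at (450,240), and the robot is clear.

```bash
python3 -c "
from rig import workorder
print(workorder.hand_in())"
```

```text
the job is handed in; nothing more can be done
None
```

The job is handed in, but the hand-in returned no verdict: the rack is home against the blue stop, the lever is locked with the pad on the ledge, the jar, tape roll and ball look undisturbed, and the arm is clear.

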